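# Put the masking tapes away in the rack, each in the cradle of its width

### The arm

A 7-joint arm with a two-finger parallel gripper is mounted at the origin on a cart in front of the work surface, level with it; the furniture and walls round the work are solid. World frame = base frame: x ahead of the robot, y to its left, z up, the work surface at z = 0. Lengths are in m, angles in rad, forces in N, time in s.
With the tool pointing down it reaches from about 0.4 to 0.85 m from the base axis. Payload 10.4 kg.
Tool frame: the origin (TCP) lies midway between the tips of the shut fingers; the grasp point (between the pads) lies 19 mm behind it; z points along the fingers, y is the line along which they close (so a half turn about z gives the same grasp; the last joint's range is limited). The gripper opens to 87 mm and grips with 3 to 60 N. Pads are 19 mm wide; open, the fingers measure 117 mm over their backs; the gripper's body (75 mm by 190 mm) begins 51 mm behind the grasp point.
Start: joints at [-1.126, 0.332, -0.065, 1.46, 0.022, 1.35, -0.088], TCP at [0.282, 0.558, 0.223] pointing down, gripper open.
Joint ranges: [-2.6, 2.6], [-0.5, 2.12], [-1.47, 1.34], [0.16, 2.42], [-1.27, 4.41], [0.06, 2.06], [-2.6, 2.6]. Speed limits (rad/s): [2.22, 2.22, 2.79, 2.79, 3.14, 3.14, 3.14].

### API

Orientations are given as a unit quaternion [x, y, z, w].
In Python, from bench import r gives the robot as it stands.
- The arm moves only by the tool apply_moves, never from a script. Its argument "steps" is a list of rows, each a list of 7 numbers: the turn, a rotation vector about the tool's x, y, z in rad, then the shift along the tool's x, y, z in mm, then the opening, from -1 (shut) to 1 (fully open). In form: [[ax, ay, az, x, y, z, claw], ...]. A call has 1 to 20 rows; each row is the pose to reach, as a shift and turn from the pose commanded when the call began, along the tool's axes at that moment; what a row does not reach only later rows make up. A row lasts 1/12 s, in which the tool goes at most 41.7 mm and 7.16 degrees, less where a joint would pass 70% of its speed; a pose out of reach is approached as far as the arm can. A call with a gripper value outside its range is refused whole. The fingers move at their own pace and stop on an object; "force" is the grip in N (left out, the last holds). Time passes only in rows, so rows that repeat a pose let the fingers close. It gives the time, the measured TCP pose, the force, the opening and the grip force at its end, in the units of the state.
- r.read_state(): the state, without advancing time (a new reading comes with each control period).
- r.camera(name): name is "scene" or "top"; returns a dict with "pixels" (384x512x3 uint8, red, green, blue), "z_map" (384x512 float32, m along the optical axis (not along the pixel's ray), 0 where there is no reading), "fovy" (degrees; the focal length in pixels is half the picture's height over the tangent of half this angle, whatever the lens; pixels are square), "cx", "cy" (the principal point, pixels), "position" and "orientation" of the camera in the world. Camera axes: x right, y down, z forward; pixel columns grow to the right and rows downward; lengths in m; the calibration is good to about 2 mm. A picture is of the moment at which its call begins.
- r.close_job(): hands the job in; it is judged then, once.
The state is a dict: "time": time; "joint_positions": joint angles; "joint_vel": joint speeds; "joint_torque": joint torques, N m; "ee_pos": TCP position; "eef_rot": TCP orientation; "ft_force": force on the tool from outside, world axes, zero at the start; "torque": the same for the moment, N m; "width": finger opening in m; "grip_force": force on a finger pad.
Only numpy, scipy, OpenCV 4.12 (cv2) and the standard library are available. Lean on these libraries where they do the work, as an engineer would, in place of code of your own. Each camera call takes 0.05 s, during which the arm holds its last target. There are 200 camera calls.

### The job

Move the four rolls of masking tape from the wooden stand into the tape rack on the aluminium rail, each roll into the cradle made for its width: the narrowest roll in the narrowest cradle, and so on up to the widest in the widest. Each roll must stand upright on edge, right down on the two rods of its cradle, and be let go.

Things in the scene. Friction and masses are not known exactly. Their poses are not given: they have to be found in the camera images.
- roll_15_center (a point): centre of the 15 mm wide roll of cream masking tape (in its open core). A ring 108 mm across with a 76 mm hole, standing on edge like a wheel; its y axis is the roll's axis, along which it is 15 mm wide. Loose, about 73 g. The band of tape above this point spans 38 to 54 mm up and can be pinched there across the flat sides.
- roll_25_center (a point): centre of the 25 mm wide roll of cream masking tape (in its open core). A ring 108 mm across with a 76 mm hole, standing on edge like a wheel; its y axis is the roll's axis, along which it is 25 mm wide. Loose, about 95 g. The band of tape above this point spans 38 to 54 mm up and can be pinched there across the flat sides.
- roll_38_center (a point): centre of the 38 mm wide roll of cream masking tape (in its open core). A ring 108 mm across with a 76 mm hole, standing on edge like a wheel; its y axis is the roll's axis, along which it is 38 mm wide. Loose, about 124 g. The band of tape above this point spans 38 to 54 mm up and can be pinched there across the flat sides.
- roll_50_center (a point): centre of the 50 mm wide roll of cream masking tape (in its open core). A ring 108 mm across with a 76 mm hole, standing on edge like a wheel; its y axis is the roll's axis, along which it is 50 mm wide. Loose, about 150 g. The band of tape above this point spans 38 to 54 mm up and can be pinched there across the flat sides.
- cradle_15_seat (a point): where the centre of the 15 mm roll lies when home in its cradle: a fixed grey steel trough, 21 mm wide inside, on the rail. y: across the trough (the roll's axis); z up. 77 mm above the bench. Side walls end 17 mm below this point; flared lips end 8 mm below it and widen the mouth 8 mm each side. The roll rests on two 12 mm rods 34 mm before and behind.
- cradle_25_seat (a point): where the centre of the 25 mm roll lies when home in its cradle: a fixed grey steel trough, 31 mm wide inside, on the rail. y: across the trough (the roll's axis); z up. 77 mm above the bench. Side walls end 17 mm below this point; flared lips end 8 mm below it and widen the mouth 8 mm each side. The roll rests on two 12 mm rods 34 mm before and behind.
- cradle_38_seat (a point): where the centre of the 38 mm roll lies when home in its cradle: a fixed grey steel trough, 44 mm wide inside, on the rail. y: across the trough (the roll's axis); z up. 77 mm above the bench. Side walls end 17 mm below this point; flared lips end 8 mm below it and widen the mouth 8 mm each side. The roll rests on two 12 mm rods 34 mm before and behind.
- cradle_50_seat (a point): where the centre of the 50 mm roll lies when home in its cradle: a fixed grey steel trough, 56 mm wide inside, on the rail. y: across the trough (the roll's axis); z up. 77 mm above the bench. Side walls end 17 mm below this point; flared lips end 8 mm below it and widen the mouth 8 mm each side. The roll rests on two 12 mm rods 34 mm before and behind.
- stand: wooden stand (92 x 370 mm) on which the rolls stand at the start, side by side, 86 mm from centre to centre, on two round bars along its y axis. Origin: centre of the underside. Its end boards are 48 mm high. Fixed.
- rack: flat aluminium rail (80 x 374 x 18 mm) to which the four cradles are screwed in any order, 86 mm from centre to centre along its y axis. Origin: centre of the underside. Fixed.

How it is judged:
At the end, for the whole second after the job is handed in: Every roll's centre is within 10 mm (horizontally) and 6 mm (in height) of the seat point of the cradle of its own width, its axis within 0.25 rad of the cradle's cross direction, at rest and released (horizontal distance between roll_15_center and cradle_15_seat below 0.01 m and z of roll_15_center in the frame of cradle_15_seat between -0.006 and 0.006 m and angle between the y axis of roll_15_center and the y axis of cradle_15_seat, either way round below 0.25 rad and linear speed of each of roll_15, roll_25, roll_38, roll_50 below 0.02 m/s and angular speed of each of roll_15, roll_25, roll_38, roll_50 below 0.2 rad/s and horizontal distance between roll_25_center and cradle_25_seat below 0.01 m and z of roll_25_center in the frame of cradle_25_seat between -0.006 and 0.006 m and angle between the y axis of roll_25_center and the y axis of cradle_25_seat, either way round below 0.25 rad and horizontal distance between roll_38_center and cradle_38_seat below 0.01 m and z of roll_38_center in the frame of cradle_38_seat between -0.006 and 0.006 m and angle between the y axis of roll_38_center and the y axis of cradle_38_seat, either way round below 0.25 rad and horizontal distance between roll_50_center and cradle_50_seat below 0.01 m and z of roll_50_center in the frame of cradle_50_seat between -0.006 and 0.006 m and angle between the y axis of roll_50_center and the y axis of cradle_50_seat, either way round below 0.25 rad); the robot touches nothing.
It also fails if it takes over 106 s, if anything falls off the work surface, if the arm or the gripper's body presses on something with over 40 N, if the wrist force passes 120 N, or if a joint passes its speed limit or range.

## Working session

There is one attempt and no reset: what is moved stays moved. The work goes in short steps, Python scripts to look and compute and a tool call to move; the robot and the scene stay as the last step left them, time stands still between calls to the robot, and variables do not carry over. Pictures are saved under pics/ and viewed, at most 14 in all, crops included, and the job is handed in when it is done.

Besides the shell and the picture viewer there is one more tool, called after "Request:" by a JSON object that holds its "op" and its "data", one argument or row to a line. apply_moves: Moves the arm, as the interface text tells. Its arguments: {"type":"object","properties":{"steps":{"type":"array","items":{"type":"array","items":{"type":"number"}}},"force":{"type":"number"}},"required":["steps"]}

```bash
mkdir -p pics; cat > h.py <<'E'
import numpy as np, cv2
from bench import r
from scipy.spatial.transform import Rotation as R
def cam(n):
    c=r.camera(n); z=c["z_map"]; h,w=z.shape; f=h/2/np.tan(np.radians(c["fovy"])/2)
    v,u=np.mgrid[:h,:w]; P=np.stack([(u-c["cx"])/f*z,(v-c["cy"])/f*z,z],-1)
    P=R.from_quat(c["orientation"]).apply(P.reshape(-1,3)).reshape(h,w,3)+np.array(c["position"])
    P[z==0]=np.nan
    return c,P
E
python3 - <<'E'
from h import *
s=r.read_state(); print(s["time"],s["ee_pos"],s["eef_rot"],s["width"])
ims=[]
for n in("scene","top"):
    c,P=cam(n); print(n,c["position"],R.from_quat(c["orientation"]).as_matrix().round(3).tolist(),c["fovy"])
    np.savez("c_"+n,px=c["pixels"],P=P)
    cv2.imwrite(f"pics/{n}0.png",cv2.resize(c["pixels"][:,:,::-1],(768,576)))
E
```

```text
0.0 [0.28168479 0.55750906 0.22176554] [ 2.31789329e-01  9.72765765e-01 -6.76688088e-04 -1.24286128e-04] 0.08688101595977932
scene [0.00256015 0.50144838 0.61213293] [[-0.662, -0.457, 0.594], [-0.749, 0.381, -0.542], [0.022, -0.804, -0.595]] 46.46775173653065
top [0.48880974 0.01237816 0.94045949] [[-0.029, -0.997, 0.076], [-0.999, 0.028, -0.02], [0.018, -0.076, -0.997]] 45.42653763455364
```

View pics/scene0.png

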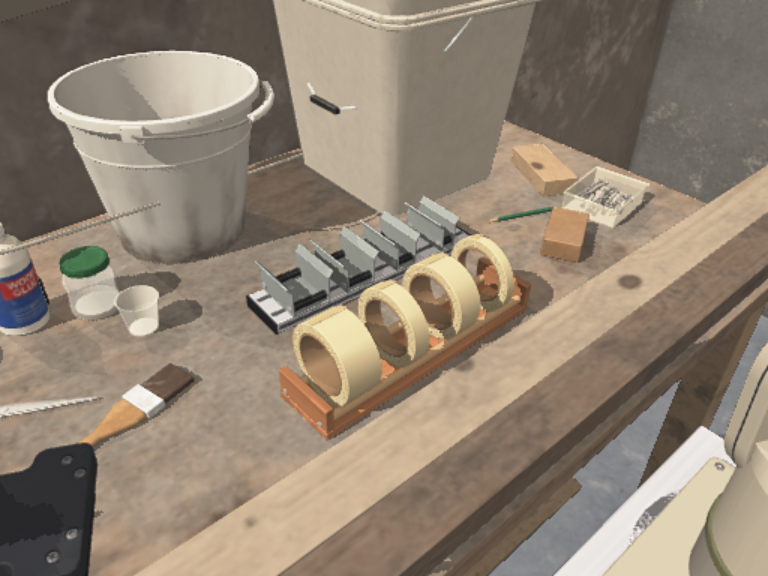

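View pics/top0.png

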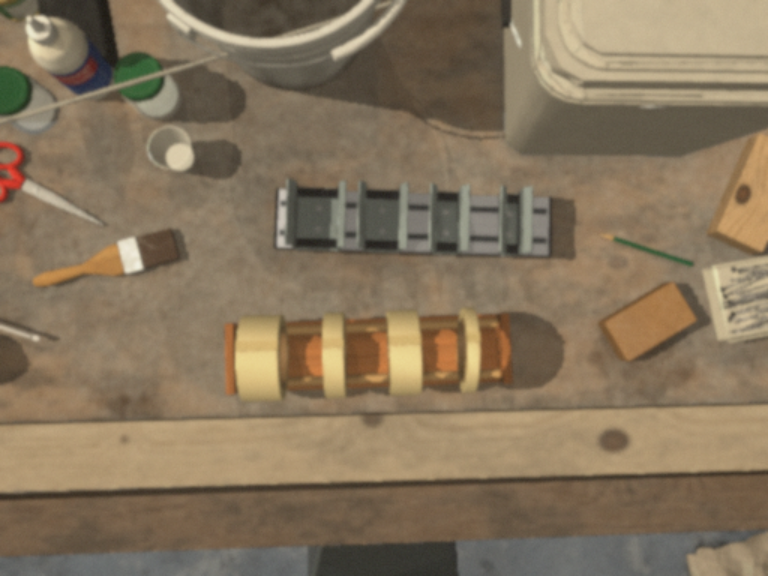

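The top view shows the rolls left to right as 50, 25, 38 and 15, at x≈259, 333, 405 and 469 px, y≈357. The cradles run 50, 38, 25, 15, centred at about 315, 382, 448 and 515 px, y≈220. A wooden beam lies in front at y≈445. Next I'll get metric positions.

```bash
python3 - <<'E'
import numpy as np,cv2
from scipy.spatial import cKDTree
d=np.load("c_top.npz"); P=d["P"]; px=d["px"]
hsv=cv2.cvtColor(px,cv2.COLOR_RGB2HSV)
Z=P[...,2]
# rolls: pixels high
reg=np.zeros(Z.shape,bool); reg[200:272,150:350]=1
m=(reg&(Z>0.105)).astype(np.uint8)
n,l,st,ce=cv2.connectedComponentsWithStats(m)
for i in range(1,n):
    if st[i,4]<50: continue
    q=P[l==i]; t=q[q[:,2]>np.percentile(q[:,2],70)]
    (c,wh,a)=cv2.minAreaRect((q[:,:2]*1000).astype(np.float32))
    print("roll",ce[i].round(),"n",st[i,4],"rect",np.round(c,1),np.round(wh,1),round(a,1),"top z",np.percentile(q[:,2],[50,90,98]).round(4),"top-mean",t.mean(0).round(4))
reg[:]=0; reg[112:175,170:380]=1
m=(reg&(Z>0.045)&(Z<.1)).astype(np.uint8)
n,l,st,ce=cv2.connectedComponentsWithStats(m)
for i in range(1,n):
    if st[i,4]<30: continue
    q=P[l==i]
    (c,wh,a)=cv2.minAreaRect((q[:,:2]*1000).astype(np.float32))
    hi=q[q[:,2]>q[:,2].max()-.004]
    print("wall",ce[i].round(),"n",st[i,4],"rect",np.round(c,1),np.round(wh,1),round(a,1),"z",np.percentile(q[:,2],[5,50,98]).round(4),"xr",q[:,0].min().round(4),q[:,0].max().round(4),"yr",q[:,1].min().round(4),q[:,1].max().round(4),"hi",hi.mean(0).round(4))
# rail outline
for nm,lo,hi,rg in(("rail",.012,.09,(112,180,170,380)),("stand",.012,.2,(200,275,140,350))):
    reg[:]=0; reg[rg[0]:rg[1],rg[2]:rg[3]]=1
    q=P[reg&(Z>lo)&(Z<hi)]; print(nm,cv2.minAreaRect((q[:,:2]*1000).astype(np.float32)))
print("beam z",np.nanmedian(Z[285:310,100:400]),"x",P[275,256],P[315,256])
print("bin",np.nanmax(Z[:100,340:]),P[100,345], "bucket rim",P[20,200])
print("wall of bucket/stick z", P[30,140])
E
```

```text
roll [314. 233.] n 414 rect [ 469.9 -108.1] [15.8 83.3] 88.6 top z [0.1184 0.123  0.1246] top-mean [ 0.4705 -0.1081  0.1228]
roll [270. 236.] n 942 rect [468.5 -27.2] [84.  38.4] 1.3 top z [0.1192 0.1233 0.1245] top-mean [ 0.4707 -0.0269  0.1229]
roll [222. 237.] n 634 rect [467.6  58.4] [25.3 82.9] 89.3 top z [0.1189 0.1232 0.1244] top-mean [0.4697 0.0586 0.1228]
roll [171. 239.] n 1278 rect [466.6 148.9] [50.8 83.2] 89.7 top z [0.1194 0.1236 0.1248] top-mean [0.4693 0.1486 0.1232]
wall [193. 142.] n 299 rect [651.5 113. ] [10.9 85.7] 86.5 z [0.0509 0.0643 0.0704] xr 0.6087 0.6946 yr 0.1054 0.1208 hi [0.6462 0.1166 0.0696]
wall [227. 142.] n 231 rect [647.9  46.7] [10.6 85.5] 86.8 z [0.0588 0.0652 0.0702] xr 0.6053 0.6907 yr 0.0402 0.0543 hi [0.6487 0.0432 0.069 ]
wall [241. 143.] n 244 rect [646.3  21.2] [ 9.6 85.8] 88.4 z [0.0581 0.0649 0.071 ] xr 0.6034 0.6891 yr 0.0153 0.027 hi [0.6439 0.0249 0.0696]
wall [269. 144.] n 256 rect [643.4 -33.2] [10.7 85.4] 86.6 z [0.0573 0.0646 0.0707] xr 0.601 0.6862 yr -0.0408 -0.0269 hi [ 0.6405 -0.0363  0.0693]
wall [288. 144.] n 223 rect [641.
[... 349 characters left out ...]
4] xr 0.5933 0.6785 yr -0.1682 -0.1547 hi [ 0.6373 -0.1583  0.0688]
wall [351. 146.] n 350 rect [ 634.2 -192.6] [11.1 85.9] 87.5 z [0.0484 0.0631 0.0703] xr 0.5914 0.677 yr -0.1998 -0.1856 hi [ 0.6304 -0.1961  0.069 ]
rail ((642.1817626953125, -48.936676025390625), (376.26226806640625, 86.75044250488281), 86.67617797851562)
stand ((455.60296630859375, 6.4835052490234375), (390.1073303222656, 135.3472137451172), 89.31468963623047)
beam z 0.03353399224123388 x [ 0.38761836 -0.0021457   0.01392229] [0.31307143 0.0004155  0.03407518]
bin 0.4008512767043002 [ 0.73788436 -0.19538077  0.01780525] bucket rim [0.87549276 0.09085079 0.1009909 ]
wall of bucket/stick z [0.90219525 0.22623659 0.00170586]
```

```bash
cat >> h.py <<'E'
def go(x,y,z,yaw=0,s=None):
    """row from now to TCP x,y,z (m), closing line at 90+yaw deg in the world, tool down"""
    s=s or r.read_state(); A=R.from_quat(s["eef_rot"])
    T=R.from_matrix([[-1,0,0],[0,1,0],[0,0,-1]]); T=R.from_euler("z",yaw,degrees=True)*T
    print("rot",(A.inv()*T).as_rotvec().round(3),"mm",A.inv().apply((np.array([x,y,z])-s["ee_pos"])*1000).round(1))
E
python3 -c "
from h import *
go(.470,-.108,.20)"
```

```text
rot [-0.001 -0.    -0.468] mm [-468.2 -509.1   22.5]
```

Request:
{"op": "apply_moves", "data": {
  "steps": [
    [0,0,-0.468,-468,-509,22,-0.2],
    [0,0,-0.468,-468,-509,22,-0.2],
    [0,0,-0.468,-468,-509,22,-0.2],
    [0,0,-0.468,-468,-509,22,-0.2],
    [0,0,-0.468,-468,-509,22,-0.2],
    [0,0,-0.468,-468,-509,22,-0.2],
    [0,0,-0.468,-468,-509,22,-0.2],
    [0,0,-0.468,-468,-509,22,-0.2],
    [0,0,-0.468,-468,-509,22,-0.2],
    [0,0,-0.468,-468,-509,22,-0.2],
    [0,0,-0.468,-468,-509,22,-0.2],
    [0,0,-0.468,-468,-509,22,-0.2],
    [0,0,-0.468,-468,-509,22,-0.2],
    [0,0,-0.468,-468,-509,22,-0.2],
    [0,0,-0.468,-468,-509,22,-0.2],
    [0,0,-0.468,-468,-509,22,-0.2],
    [0,0,-0.468,-468,-509,22,-0.2],
    [0,0,-0.468,-468,-509,22,-0.2],
    [0,0,-0.468,-468,-509,22,-0.2],
    [0,0,-0.468,-468,-509,22,-0.2]
  ],
  "force": 20
}}

```text
time: 1.77
ee_pos: [0.4698, -0.1068, 0.2002]
eef_rot: [-0.0, 1.0, 0.0, -0.0]
ft_force: [0.3, 0.8, -0.1]
width: 0.035
grip_force: 0.0
```

```bash
python3 -c "
from h import *
go(.470,-.108,.20)
c,P=cam('scene'); cv2.imwrite('pics/s1.png',cv2.resize(c['pixels'][:,:,::-1],(768,576)))"
```

```text
rot [ 0.    -0.001  0.001] mm [-0.2 -1.2  0.2]
```

View pics/s1.png

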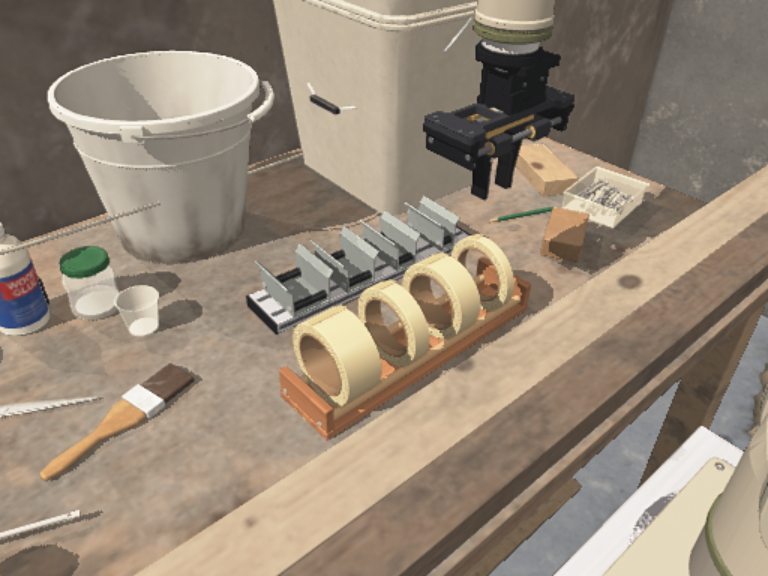

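The fingers, at about (480–510, 185) px, hang directly over the 15 mm roll at (482, 270) px. I'll descend and grip.

Request:
{"op": "apply_moves", "data": {
  "steps": [
    [0,0,0,0,-1,20,-0.2],
    [0,0,0,0,-1,40,-0.2],
    [0,0,0,0,-1,60,-0.2],
    [0,0,0,0,-1,80,-0.2],
    [0,0,0,0,-1,95,-0.2],
    [0,0,0,0,-1,105,-0.2],
    [0,0,0,0,-1,105,-0.2],
    [0,0,0,0,-1,105,-1],
    [0,0,0,0,-1,105,-1],
    [0,0,0,0,-1,105,-1],
    [0,0,0,0,-1,105,-1],
    [0,0,0,0,-1,105,-1],
    [0,0,0,0,-1,105,-1],
    [0,0,0,0,-1,105,-1],
    [0,0,0,0,-1,105,-1]
  ]
}}

```text
time: 3.07
ee_pos: [0.4706, -0.1085, 0.0961]
eef_rot: [-0.0, 1.0, 0.0, 0.001]
ft_force: [-0.6, 0.2, 5.9]
width: 0.0146
grip_force: 20.0
```

Request:
{"op": "apply_moves", "data": {
  "steps": [
    [0,0,0,0,0,-15,-1],
    [0,0,0,0,0,-35,-1],
    [0,0,0,0,0,-60,-1],
    [0,0,0,0,0,-85,-1],
    [0,0,0,0,0,-100,-1],
    [0,0,0.02,-20,-10,-100,-1],
    [0,0,0.04,-50,-20,-100,-1],
    [0,0,0.057,-80,-35,-100,-1],
    [0,0,0.057,-110,-50,-100,-1],
    [0,0,0.057,-140,-60,-100,-1],
    [0,0,0.057,-155,-67,-100,-1],
    [0,0,0.057,-165,-69,-100,-1],
    [0,0,0.057,-165,-69,-100,-1],
    [0,0,0.057,-165,-69,-100,-1],
    [0,0,0.057,-165,-69,-100,-1]
  ]
}}

```text
time: 4.32
ee_pos: [0.6343, -0.1773, 0.1953]
eef_rot: [0.028, 1.0, 0.0, -0.0]
ft_force: [-0.6, -0.6, -1.0]
width: 0.0144
grip_force: 20.0
```

```bash
python3 - <<'E'
from h import *
s=r.read_state(); print(s["ee_pos"],s["ft_force"],s["width"])
go(.6355,-.1771,.1026,-3.3,s)
d,P=cam("scene"); cv2.imwrite('pics/s2.png',cv2.resize(d['pixels'][:,:,::-1],(768,576)))
hsv=cv2.cvtColor(d["pixels"],cv2.COLOR_RGB2HSV)
E
```

```text
[ 0.63434932 -0.17729738  0.19530362] [-0.55203429 -0.55598689 -1.01280504] 0.01435651513356674
rot [ 0.    -0.001  0.001] mm [-1.2  0.2 92.7]
```

View pics/s2.png

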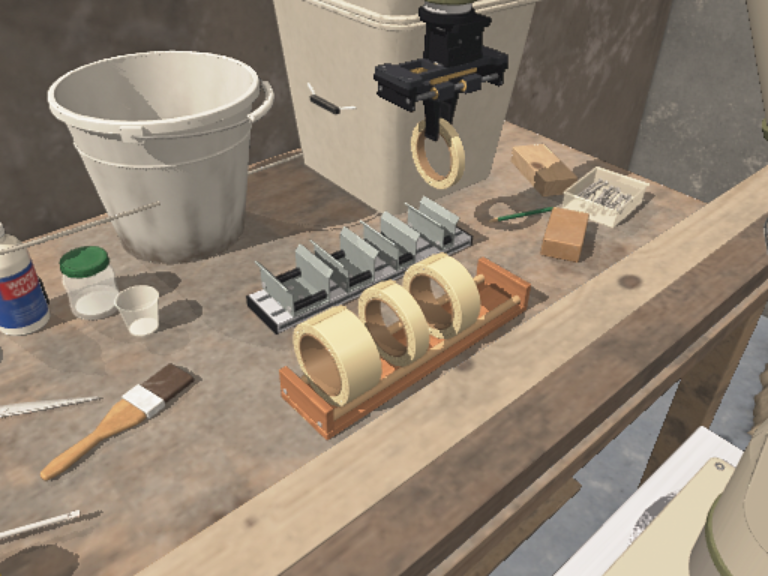

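The 15 mm roll hangs straight at (438, 155) px, over the last cradle at (435, 220) px. Lowering it now.

Request:
{"op": "apply_moves", "data": {
  "steps": [
    [0,0,0,-1,0,15,-1],
    [0,0,0,-1,0,30,-1],
    [0,0,0,-1,0,45,-1],
    [0,0,0,-1,0,58,-1],
    [0,0,0,-1,0,70,-1],
    [0,0,0,-1,0,80,-1],
    [0,0,0,-1,0,86,-1],
    [0,0,0,-1,0,90,-1],
    [0,0,0,-1,0,92,-1],
    [0,0,0,-1,0,92,-1]
  ]
}}

```text
time: 5.2
ee_pos: [0.6369, -0.1777, 0.1043]
eef_rot: [0.028, 1.0, -0.0, 0.001]
ft_force: [2.4, 0.6, 2.9]
width: 0.0146
grip_force: 20.0
```

Request:
{"op": "apply_moves", "data": {
  "steps": [
    [0,0,0,0,0,1,-1],
    [0,0,0,0,0,1,-1],
    [0,0,0,0,0,1,-0.2],
    [0,0,0,0,0,1,-0.2],
    [0,0,0,0,0,1,-0.2],
    [0,0,0,0,0,1,-0.2],
    [0,0,0,0,0,-20,-0.2],
    [0,0,0,0,0,-50,-0.2],
    [0,0,0,0,0,-80,-0.2],
    [0,0,0,0,0,-105,-0.2],
    [0,0,0,0,0,-105,-0.2]
  ]
}}

```text
time: 6.12
ee_pos: [0.6379, -0.1785, 0.2142]
eef_rot: [0.029, 1.0, -0.001, 0.004]
ft_force: [0.8, 0.3, 0.1]
width: 0.0348
grip_force: 0.0
```

```bash
cat >> h.py <<'E'
def rolls(zmin=.105,zmax=.17):
    c,P=cam("top"); Z=P[...,2]; hsv=cv2.cvtColor(c["pixels"],cv2.COLOR_RGB2HSV)
    m=((Z>zmin)&(Z<zmax)&(P[...,0]<.72)&(P[...,0]>.4)&(abs(P[...,1])<.26)&(hsv[...,1]>50)&(hsv[...,2]>90)).astype(np.uint8)
    n,l,st,_=cv2.connectedComponentsWithStats(m)
    for i in range(1,n):
        if st[i,4]<80: continue
        q=P[l==i]; t,wh,a=cv2.minAreaRect((q[:,:2]*1000).astype(np.float32))
        print(np.round(t,1),np.round(wh,1),round(a,1),"z98",np.percentile(q[:,2],98).round(4))
    return c,P
E
python3 - <<'E'
from h import *
c,P=rolls(); cv2.imwrite('pics/t3.png',cv2.resize(c['pixels'][:,:,::-1],(768,576)))
go(.468,.0584,.20)
E
```

```text
[ 608.9 -175.4] [15.9 40.7] 85.8 z98 0.1308
[468.2 -27.2] [83.5 38.5] 1.2 z98 0.1248
[467.5  58.5] [25.2 82.8] 89.2 z98 0.1247
[466.9 148.5] [50.5 83.4] 89.7 z98 0.125
rot [-0.001  0.005 -0.057] mm [182.4 226.6  10.4]
```

View pics/t3.png

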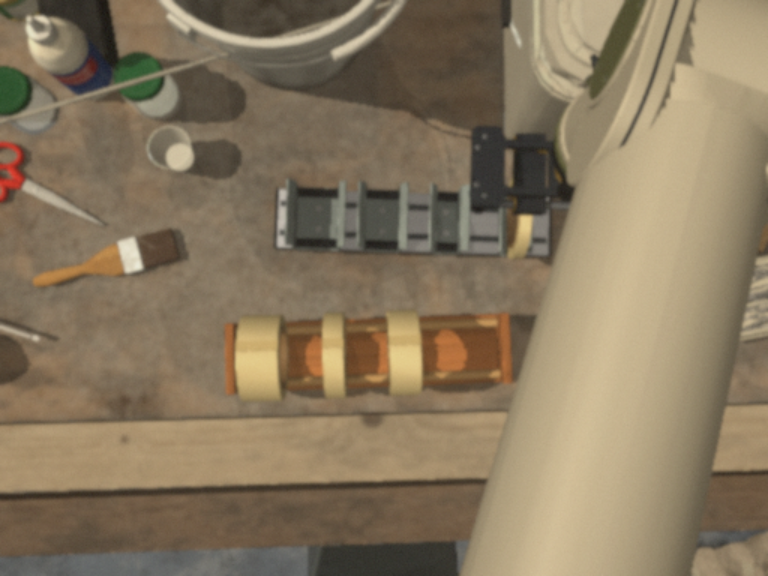

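The 15 mm roll is seated in the rightmost cradle at (520, 235) px. Its top is at z≈0.131, which is the home height. Next is the 25 mm roll.

Request:
{"op": "apply_moves", "data": {
  "steps": [
    [0,0.004,-0.057,20,25,2,0.03],
    [0,0.004,-0.057,45,56,10,0.03],
    [0,0.004,-0.057,70,87,10,0.03],
    [0,0.004,-0.057,95,118,10,0.03],
    [0,0.004,-0.057,120,149,10,0.03],
    [0,0.004,-0.057,145,180,10,0.03],
    [0,0.004,-0.057,165,205,10,0.03],
    [0,0.004,-0.057,177,220,10,0.03],
    [0,0.004,-0.057,182,227,10,0.03],
    [0,0.004,-0.057,182,227,10,0.03],
    [0,0.004,-0.057,182,227,10,0.03],
    [0,0.004,-0.057,182,227,10,0.03]
  ]
}}

```text
time: 7.17
ee_pos: [0.4678, 0.058, 0.1982]
eef_rot: [0.001, 1.0, -0.0, -0.002]
ft_force: [0.5, -0.5, 1.1]
width: 0.045
grip_force: 0.0
```

```bash
python3 -c "
from h import *
go(.468,.0584,.096)"
```

```text
rot [-0.001 -0.004 -0.002] mm [ -0.6   0.4 102.2]
```

Request:
{"op": "apply_moves", "data": {
  "steps": [
    [0,-0.004,0,0,0,20,0.03],
    [0,-0.004,0,0,0,40,0.03],
    [0,-0.004,0,0,0,60,0.03],
    [0,-0.004,0,0,0,80,0.03],
    [0,-0.004,0,0,0,95,0.03],
    [0,-0.004,0,0,0,102,0.03],
    [0,-0.004,0,0,0,102,0.03],
    [0,-0.004,0,0,0,102,-1],
    [0,-0.004,0,0,0,102,-1],
    [0,-0.004,0,0,0,102,-1],
    [0,-0.004,0,0,0,102,-1],
    [0,-0.004,0,0,0,102,-1],
    [0,-0.004,0,0,0,102,-1],
    [0,-0.004,0,0,0,102,-1]
  ]
}}

```text
time: 8.33
ee_pos: [0.4674, 0.0596, 0.0972]
eef_rot: [-0.0, 1.0, 0.0, 0.001]
ft_force: [0.0, -1.1, 6.3]
width: 0.025
grip_force: 20.0
```

```bash
python3 -c "
from h import *
s=r.read_state()
dz=s['ee_pos'][2]-.0705; print(dz)
go(s['ee_pos'][0]+.6400-.4676,-.0916,.077+dz,-3.3)"
```

```text
0.026664143614431007
rot [0.001 0.001 0.058] mm [-172.4 -151.2   -6.4]
```

Request:
{"op": "apply_moves", "data": {
  "steps": [
    [0,0,0,0,0,-15,-1],
    [0,0,0,0,0,-40,-1],
    [0,0,0,0,0,-70,-1],
    [0,0,0,0,0,-100,-1],
    [0,0,0,-5,0,-125,-1],
    [0,0,0,-20,-10,-130,-1],
    [0,0,0.02,-45,-30,-130,-1],
    [0,0,0.04,-70,-55,-130,-1],
    [0,0,0.057,-95,-80,-130,-1],
    [0,0,0.057,-120,-105,-130,-1],
    [0,0,0.057,-145,-128,-130,-1],
    [0,0,0.057,-162,-143,-130,-1],
    [0,0,0.057,-172,-151,-130,-1],
    [0,0,0.057,-172,-151,-115,-1],
    [0,0,0.057,-172,-151,-100,-1],
    [0,0,0.057,-172,-151,-100,-1],
    [0,0,0.057,-172,-151,-100,-1],
    [0,0,0.057,-172,-151,-100,-1]
  ]
}}

```text
time: 9.83
ee_pos: [0.639, -0.0913, 0.1972]
eef_rot: [0.028, 1.0, 0.0, 0.0]
ft_force: [1.5, 0.4, -0.2]
width: 0.0247
grip_force: 19.9
```

```bash
python3 -c "
from h import *
s=r.read_state();print(s['ee_pos'],s['width'])
go(.6398,-.0916,.1037,-3.3)"
```

```text
[ 0.6389662  -0.09125505  0.19722151] 0.024664908987379296
rot [0.    0.    0.001] mm [-0.8 -0.3 93.5]
```

Request:
{"op": "apply_moves", "data": {
  "steps": [
    [0,0,0,-1,0,15,-1],
    [0,0,0,-1,0,30,-1],
    [0,0,0,-1,0,45,-1],
    [0,0,0,-1,0,58,-1],
    [0,0,0,-1,0,70,-1],
    [0,0,0,-1,0,80,-1],
    [0,0,0,-1,0,87,-1],
    [0,0,0,-1,0,91,-1],
    [0,0,0,-1,0,94,-1],
    [0,0,0,-1,0,94,-1],
    [0,0,0,-1,0,94,-1]
  ]
}}

```text
time: 10.75
ee_pos: [0.6409, -0.0923, 0.105]
eef_rot: [0.029, 1.0, 0.0, 0.001]
ft_force: [-4.7, -0.1, 13.1]
width: 0.0249
grip_force: 20.0
```

Request:
{"op": "apply_moves", "data": {
  "steps": [
    [0,0,0,0,0,0,0.03],
    [0,0,0,0,0,0,0.03],
    [0,0,0,0,0,0,0.03],
    [0,0,0,0,0,0,0.03],
    [0,0,0,0,0,0,0.03],
    [0,0,0,0,0,-20,0.03],
    [0,0,0,0,0,-50,0.03],
    [0,0,0,0,0,-80,0.03],
    [0,0,0,0,0,-105,0.03],
    [0,0,0,0,0,-105,0.03],
    [0,0,0,0,0,-105,0.03]
  ]
}}

```text
time: 11.67
ee_pos: [0.6406, -0.0917, 0.2089]
eef_rot: [0.028, 1.0, 0.0, 0.001]
ft_force: [0.2, 0.5, -0.6]
width: 0.0448
grip_force: 0.0
```

```bash
python3 - <<'E'
from h import *
c,P=rolls()
go(.469,-.0272,.20)
E
```

```text
[469.5 -12.5] [25.1 82.4] 77.0 z98 0.1244
[467.1 148.7] [50.7 84.6] 89.8 z98 0.1252
rot [ 0.     0.    -0.057] mm [174.2  54.5   7.3]
```

```bash
python3 - <<'E'
from h import *
c,P=cam("top")
c2,_=cam("scene"); cv2.imwrite('pics/t4.png',cv2.vconcat([c['pixels'][80:290,:,::-1],c2['pixels'][100:300,:,::-1]]))
E
```

```text
(no output)
```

View pics/t4.png

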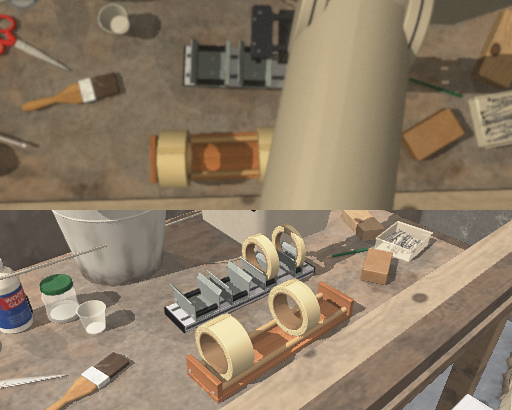

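Both placed rolls stand in their cradles, at (260, 257) and (288, 247) px in the lower half. The 38 mm roll is still in place and partly hidden by the arm in the top view. I'll fetch it next.

Request:
{"op": "apply_moves", "data": {
  "steps": [
    [0,0,0,15,5,0,0.33],
    [0,0,-0.02,40,13,0,0.33],
    [0,0,-0.04,70,22,4,0.33],
    [0,0,-0.057,100,32,7,0.33],
    [0,0,-0.057,130,41,7,0.33],
    [0,0,-0.057,155,49,7,0.33],
    [0,0,-0.057,168,53,7,0.33],
    [0,0,-0.057,174,54.5,7,0.33],
    [0,0,-0.057,174,54.5,7,0.33],
    [0,0,-0.057,174,54.5,7,0.33],
    [0,0,-0.057,174,54.5,7,0.33]
  ]
}}

```text
time: 12.73
ee_pos: [0.4699, -0.0277, 0.2003]
eef_rot: [0.0, 1.0, -0.0, -0.0]
ft_force: [0.0, -0.4, 0.0]
width: 0.0579
grip_force: 0.0
```

```bash
python3 -c "
from h import *
go(.469,-.0272,.096)"
```

```text
rot [-0. -0. -0.] mm [  0.9   0.6 104.3]
```

Request:
{"op": "apply_moves", "data": {
  "steps": [
    [0,0,0,1,0.5,20,0.33],
    [0,0,0,1,0.5,40,0.33],
    [0,0,0,1,0.5,60,0.33],
    [0,0,0,1,0.5,80,0.33],
    [0,0,0,1,0.5,95,0.33],
    [0,0,0,1,0.5,104,0.33],
    [0,0,0,1,0.5,104,0.33],
    [0,0,0,1,0.5,104,-1],
    [0,0,0,1,0.5,104,-1],
    [0,0,0,1,0.5,104,-1],
    [0,0,0,1,0.5,104,-1],
    [0,0,0,1,0.5,104,-1],
    [0,0,0,1,0.5,104,-1],
    [0,0,0,1,0.5,104,-1]
  ]
}}

```text
time: 13.9
ee_pos: [0.4688, -0.0267, 0.0972]
eef_rot: [-0.0, 1.0, 0.0, 0.001]
ft_force: [0.3, 0.2, 4.9]
width: 0.0378
grip_force: 19.9
```

```bash
python3 -c "
from h import *
s=r.read_state()
dz=s['ee_pos'][2]-.0705; print(dz)
go(s['ee_pos'][0]+.6449-.4685,-.0060,.077+dz,-3.3)"
```

```text
0.026666501776819174
rot [0.001 0.001 0.058] mm [-176.4   20.6   -6.3]
```

Request:
{"op": "apply_moves", "data": {
  "steps": [
    [0,0,0,0,0,-15,-1],
    [0,0,0,0,0,-40,-1],
    [0,0,0,0,0,-65,-1],
    [0,0,0,0,0,-85,-1],
    [0,0,0,-5,0,-100,-1],
    [0,0,0,-20,2,-100,-1],
    [0,0,0.02,-45,5,-100,-1],
    [0,0,0.04,-72,8,-100,-1],
    [0,0,0.057,-100,12,-100,-1],
    [0,0,0.057,-128,15,-100,-1],
    [0,0,0.057,-152,18,-100,-1],
    [0,0,0.057,-168,20,-100,-1],
    [0,0,0.057,-176,20.5,-100,-1],
    [0,0,0.057,-176,20.5,-100,-1],
    [0,0,0.057,-176,20.5,-100,-1],
    [0,0,0.057,-176,20.5,-100,-1]
  ]
}}

```text
time: 15.23
ee_pos: [0.6433, -0.0067, 0.1967]
eef_rot: [0.029, 1.0, 0.0, -0.0]
ft_force: [-0.6, -1.0, -1.0]
width: 0.038
grip_force: 19.9
```

```bash
python3 -c "
from h import *
s=r.read_state();print(s['ee_pos'],s['width'])
go(.6452,-.0060,.1037,-3.3)"
```

```text
[ 0.64329816 -0.00670139  0.1966512 ] 0.03798265498857472
rot [ 0. -0.  0.] mm [-1.9  0.8 93. ]
```

Request:
{"op": "apply_moves", "data": {
  "steps": [
    [0,0,0,-1.5,0.5,15,-1],
    [0,0,0,-1.5,0.5,30,-1],
    [0,0,0,-1.5,0.5,45,-1],
    [0,0,0,-1.5,0.5,58,-1],
    [0,0,0,-1.5,0.5,70,-1],
    [0,0,0,-1.5,0.5,80,-1],
    [0,0,0,-1.5,0.5,86,-1],
    [0,0,0,-1.5,0.5,90,-1],
    [0,0,0,-1.5,0.5,92,-1],
    [0,0,0,-1.5,0.5,93,-1],
    [0,0,0,-1.5,0.5,93,-1]
  ]
}}

```text
time: 16.15
ee_pos: [0.6464, -0.006, 0.1054]
eef_rot: [0.028, 1.0, 0.0, 0.001]
ft_force: [-3.8, 0.7, 8.9]
width: 0.0378
grip_force: 19.9
```

Request:
{"op": "apply_moves", "data": {
  "steps": [
    [0,0,0,0,0,0,0.33],
    [0,0,0,0,0,0,0.33],
    [0,0,0,0,0,0,0.33],
    [0,0,0,0,0,0,0.33],
    [0,0,0,0,0,0,0.33],
    [0,0,0,0,0,-20,0.33],
    [0,0,0,0,0,-50,0.33],
    [0,0,0,0,0,-80,0.33],
    [0,0,0,0,0,-105,0.33],
    [0,0,0,0,0,-105,0.33],
    [0,0,0,0,0,-105,0.33]
  ]
}}

```text
time: 17.07
ee_pos: [0.6465, -0.0059, 0.2099]
eef_rot: [0.028, 1.0, 0.0, 0.001]
ft_force: [0.7, -0.4, -0.8]
width: 0.0579
grip_force: 0.0
```

```bash
python3 - <<'E'
from h import *
c,P=rolls()
go(.467,.1486,.20)
E
```

```text
[ 635.2 -176.9] [15.4 90.5] 86.8 z98 0.1325
[467.3 148.7] [50.2 84.3] 89.8 z98 0.1251
rot [ 0.     0.    -0.057] mm [187.2 144.    8.4]
```

Request:
{"op": "apply_moves", "data": {
  "steps": [
    [0,0,0,15,12,0,0.6],
    [0,0,-0.02,40,31,0,0.6],
    [0,0,-0.04,68,52,4,0.6],
    [0,0,-0.057,95,73,8,0.6],
    [0,0,-0.057,122,94,8,0.6],
    [0,0,-0.057,148,114,8,0.6],
    [0,0,-0.057,170,131,8,0.6],
    [0,0,-0.057,182,140,8,0.6],
    [0,0,-0.057,187,144,8,0.6],
    [0,0,-0.057,187,144,8,0.6],
    [0,0,-0.057,187,144,8,0.6],
    [0,0,-0.057,187,144,8,0.6]
  ]
}}

```text
time: 18.12
ee_pos: [0.468, 0.1474, 0.2002]
eef_rot: [0.001, 1.0, -0.0, -0.0]
ft_force: [-1.4, -0.6, 0.1]
width: 0.0698
grip_force: 0.0
```

```bash
python3 -c "
from h import *
print(r.read_state()['width']);go(.467,.1486,.096)"
```

```text
0.06977407346414172
rot [-0.001 -0.    -0.002] mm [  0.9   1.3 104.2]
```

Request:
{"op": "apply_moves", "data": {
  "steps": [
    [0,0,0,1,1,20,0.6],
    [0,0,0,1,1,40,0.6],
    [0,0,0,1,1,60,0.6],
    [0,0,0,1,1,80,0.6],
    [0,0,0,1,1,95,0.6],
    [0,0,0,1,1,104,0.6],
    [0,0,0,1,1,104,0.6],
    [0,0,0,1,1,104,-1],
    [0,0,0,1,1,104,-1],
    [0,0,0,1,1,104,-1],
    [0,0,0,1,1,104,-1],
    [0,0,0,1,1,104,-1],
    [0,0,0,1,1,104,-1],
    [0,0,0,1,1,104,-1]
  ]
}}

```text
time: 19.28
ee_pos: [0.4668, 0.1498, 0.0973]
eef_rot: [-0.0, 1.0, 0.0, 0.001]
ft_force: [-0.2, -1.8, 5.9]
width: 0.0501
grip_force: 19.9
```

```bash
python3 -c "
from h import *
s=r.read_state()
dz=s['ee_pos'][2]-.0705; print(dz)
go(s['ee_pos'][0]+.6497-.4668,.0799,.077+dz,-3.3)"
```

```text
0.02676031429567388
rot [0.001 0.001 0.058] mm [-182.9  -69.9   -6.3]
```

Request:
{"op": "apply_moves", "data": {
  "steps": [
    [0,0,0,0,0,-15,-1],
    [0,0,0,0,0,-40,-1],
    [0,0,0,0,0,-65,-1],
    [0,0,0,0,0,-85,-1],
    [0,0,0,-5,-2,-100,-1],
    [0,0,0,-20,-8,-100,-1],
    [0,0,0.02,-45,-17,-100,-1],
    [0,0,0.04,-72,-27,-100,-1],
    [0,0,0.057,-100,-38,-100,-1],
    [0,0,0.057,-130,-50,-100,-1],
    [0,0,0.057,-156,-60,-100,-1],
    [0,0,0.057,-174,-67,-100,-1],
    [0,0,0.057,-183,-69.5,-100,-1],
    [0,0,0.057,-183,-69.5,-100,-1],
    [0,0,0.057,-183,-69.5,-100,-1],
    [0,0,0.057,-183,-69.5,-100,-1]
  ]
}}

```text
time: 20.62
ee_pos: [0.6484, 0.0807, 0.1962]
eef_rot: [0.028, 1.0, 0.0, -0.001]
ft_force: [0.2, 0.6, -2.2]
width: 0.0498
grip_force: 20.0
```

```bash
python3 -c "
from h import *
s=r.read_state();print(s['ee_pos'],s['width'])
go(.6497,.0799,.1038,-3.3)"
```

```text
[0.64842716 0.08065982 0.19617981] 0.049788194342754805
rot [ 0.    -0.001  0.001] mm [-1.4 -0.7 92.4]
```

Request:
{"op": "apply_moves", "data": {
  "steps": [
    [0,0,0,-1,-0.7,15,-1],
    [0,0,0,-1,-0.7,30,-1],
    [0,0,0,-1,-0.7,45,-1],
    [0,0,0,-1,-0.7,58,-1],
    [0,0,0,-1,-0.7,70,-1],
    [0,0,0,-1,-0.7,80,-1],
    [0,0,0,-1,-0.7,86,-1],
    [0,0,0,-1,-0.7,90,-1],
    [0,0,0,-1,-0.7,92,-1],
    [0,0,0,-1,-0.7,92,-1],
    [0,0,0,-1,-0.7,92,-1]
  ]
}}

```text
time: 21.53
ee_pos: [0.6507, 0.0793, 0.1055]
eef_rot: [0.028, 1.0, 0.0, 0.001]
ft_force: [-1.8, -1.6, 3.7]
width: 0.0499
grip_force: 19.9
```

Resting on the rods. I'll release, rise, and retreat sideways so the cameras can see.

Request:
{"op": "apply_moves", "data": {
  "steps": [
    [0,0,0,0,0,0,0.6],
    [0,0,0,0,0,0,0.6],
    [0,0,0,0,0,0,0.6],
    [0,0,0,0,0,0,0.6],
    [0,0,0,0,0,0,0.6],
    [0,0,0,0,0,-20,0.6],
    [0,0,0,0,0,-50,0.6],
    [0,0,0,0,0,-80,0.6],
    [0,0,0,0,0,-110,0.6],
    [0,0,0,30,30,-115,0.6],
    [0,0,0,55,60,-115,0.6],
    [0,0,0,80,90,-115,0.6],
    [0,0,0,105,120,-115,0.6],
    [0,0,0,130,150,-115,0.6],
    [0,0,0,155,180,-115,0.6],
    [0,0,0,180,210,-115,0.6],
    [0,0,0,200,240,-115,0.6],
    [0,0,0,200,260,-115,0.6],
    [0,0,0,200,260,-115,0.6]
  ]
}}

```text
time: 23.12
ee_pos: [0.4625, 0.3557, 0.2193]
eef_rot: [0.025, 1.0, 0.001, -0.0]
ft_force: [0.3, 1.0, 0.4]
width: 0.0697
grip_force: 0.0
```

```bash
python3 - <<'E'
from h import *
c,P=rolls()
c2,_=cam("scene"); cv2.imwrite('pics/t5.png',cv2.vconcat([c['pixels'][80:290,:,::-1],c2['pixels'][100:300,:,::-1]]))
E
```

```text
[649.   78.3] [50.4 93.4] 86.7 z98 0.1325
[645.3  -6.1] [36.9 93.3] 88.2 z98 0.1325
[639.7 -92.2] [25.7 93.3] 86.6 z98 0.1322
[ 634.4 -176.8] [16.3 92. ] 86.6 z98 0.132
```

View pics/t5.png

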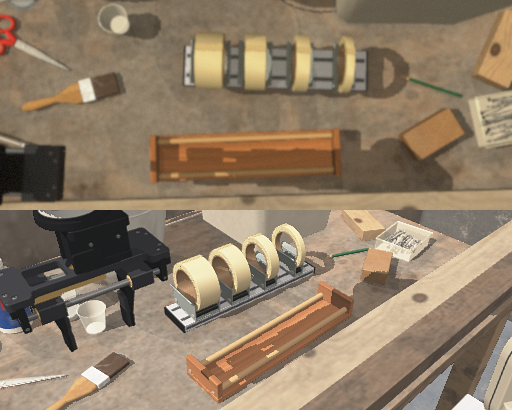

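All four rolls stand in their own cradles, at top-view columns 210, 257, 302 and 347. They are within about 2 mm of their seats at home height, and the arm is clear.

```bash
python3 -c "
from bench import r
print(r.close_job())"
```

```text
the job is handed in; nothing more can be done
None
```

The job is handed in: all four rolls stand released in the cradles of their own width, within about 2 mm of the seat points in the last camera check, after about 23 s of robot time; no verdict came back.

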